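Touch off the L-shaped foam blank at three points

ROBOT

A 6-joint arm with a two-finger parallel gripper is mounted at the origin on the work surface. World frame = base frame: x ahead of the robot, y to its left, z up, the work surface at z = 0. Lengths are in m, angles in rad, forces in N, time in s.
With the tool pointing down it reaches from about 0.275 to 0.75 m from the base axis. Payload 10.2 kg.
Tool frame: the origin (TCP) lies at the very end of the fingers, on their centre line; the grasp point (between the pads) lies 19 mm behind it; x points along the fingers, y is the direction in which the jaws open and shut, and the axes are right-handed (so a half turn about x gives the same grasp; the last joint's range is limited). The gripper opens to 88 mm and grips with 3 to 60 N. Pads are 18 mm wide; open, the fingers measure 123 mm over their backs; the gripper's body (75 mm by 187 mm) begins 45 mm behind the grasp point.
Start: joints at [0.997, 0.313, 1.498, -0, 1.331, -0.223], TCP at [0.18, 0.493, 0.239] pointing down, gripper open.
Joint ranges: [-2.94, 2.94], [-0.97, 2.17], [0.19, 2.56], [-1.23, 4.37], [0.02, 3.11], [-2.88, 2.88]. Speed limits (rad/s): [2.39, 2.39, 3.01, 3.14, 3.14, 3.14].

INTERFACE

Orientations are given as a unit quaternion [x, y, z, w].
In Python, from plant import bot gives the robot as it stands.
- The arm moves only by the tool arm_command, never from a script. Its argument "rows" is a list of rows, each a list of 5 numbers: the closure in counts, from 0 (fully open) to 255 (shut), then the shift along the world's x, y, z in units of 30 mm (1.0 is 30 mm), then the turn about the world's z in units of 5 degrees (1.0 is 5 degrees). In form: [[claw, dx, dy, dz, turn], ...]. A call has 1 to 20 rows; each row shifts and turns the commanded pose from where the row before left it; what a row does not reach is not made up. A row lasts 1/10 s, in which the tool goes at most 50 mm and 8.59 degrees, less where a joint would pass 70% of its speed; a pose out of reach is approached as far as the arm can. A call is refused whole if a number of a shift passes 1 or a number of a turn 1, either way. A call with a gripper value outside its range is refused whole. The fingers move at their own pace and stop on an object; "force" is the grip in N (left out, the last holds). Time passes only in rows, so rows that do not move let the fingers close. It gives the time, the measured TCP pose, the force and the opening at its end, in the units of the state.
- bot.get_obs(): the state, without advancing time (a new reading comes with each control period).
- bot.read_camera(name): name is "scene" or "top" or "wrist"; returns a dict with "pixels" (384x512x3 uint8, red, green, blue), "range_z" (384x512 float32, m along the optical axis (not along the pixel's ray), 0 where there is no reading), "fx", "fy", "cx", "cy" (pixels), "position" and "rotation" of the camera in the world. Camera axes: x right, y down, z forward; pixel columns grow to the right and rows downward; lengths in m; the calibration is good to about 2 mm. A picture is of the moment at which its call begins.
- bot.hand_in(): hands the job in, once; it reports no verdict.
The state is a dict: "time": time; "q": joint angles; "qvel": joint speeds; "tau": joint torques, N m; "tool_pos": TCP position; "tcp_rot": TCP orientation; "contact_force": force on the tool from outside, world axes, zero at the start; "wrist_torque": the same for the moment, N m; "grip_width": finger opening in m.
Only numpy, scipy, OpenCV 4.12 (cv2) and the standard library are available. Lean on these libraries where they do the work, as an engineer would, in place of code of your own. Each camera call takes 0.05 s, during which the arm holds its last target. There are 200 camera calls.

TASK

Before the L-shaped foam blank is carved, touch it off: take the steel-footed probe from its round cork stand and, holding it upright, set its foot gently for a moment on each of the three plywood discs on top of the blank - first the disc at the free end of the long leg, then the one at the corner, then the one at the free end of the short leg. Then stand the probe upright back on the cork, with its whole foot on it, and let go. Do not disturb the wooden mallet standing nearby.

Things in the scene. Friction and masses are not known exactly. Their poses are not given: they have to be found in the camera images.
- probe: loose touch-off probe, about 220 g, 115 mm tall: steel foot disc 34 mm diameter and 10 mm thick at the bottom, thin steel stem 14 mm diameter, then a turned wooden handle 26 mm diameter from 50 to 115 mm height. Origin: centre of the foot's flat underside; z up along the handle.
- blank: L-shaped pale blue foam on a 12 mm plywood base, fixed to the bench, any yaw. Origin: on the bench, mid of the rectangle round the L; z up. Foam top at z=62 mm; legs 80 wide: long one x -120..120, y -90..-10; short one x -120..-40, y up to 90; base 10 wider all round. Discs 40 dia, tops at z=65, centres (x,y): long leg's end (80,-50), corner (-80,-50), short leg's end (-80,50) mm.
- stand: round cork disc 100 mm diameter, 10 mm thick, fixed on the bench: where the probe stands. Origin: centre of its underside, on the bench; its top is at 10 mm.
- mallet: loose bystander: all-wood carver's mallet standing upright on its head, head 56 mm diameter and 55 mm high, handle 24 mm diameter up to 100 mm; no steel foot. Origin: centre of its underside.
Things that resemble listed ones, but are neither listed nor needed, are in the scene too. Several things have the shape of the stand; the one meant has the colours described above.

How it is judged:
On the way, in this order (a step that is already met when the one before it is completed fails the run):
1. the held, upright probe's foot touches the disc at the free end of the long leg (foot centre within 16 mm of the disc's centre along each axis of the blank) (contact force between probe and blank above 0.8 N and contact force between the fingers and probe above 0.5 N and angle between probe's own z axis and vertical below 0.26 rad and z of probe in the frame of blank above 0.055 m and x of probe in the frame of blank between 0.064 and 0.096 m and y of probe in the frame of blank between -0.066 and -0.034 m), for 0.1 s.
2. then the disc at the corner, likewise (contact force between probe and blank above 0.8 N and contact force between the fingers and probe above 0.5 N and angle between probe's own z axis and vertical below 0.26 rad and z of probe in the frame of blank above 0.055 m and x of probe in the frame of blank between -0.096 and -0.064 m and y of probe in the frame of blank between -0.066 and -0.034 m), for 0.1 s.
3. then the disc at the free end of the short leg, likewise (contact force between probe and blank above 0.8 N and contact force between the fingers and probe above 0.5 N and angle between probe's own z axis and vertical below 0.26 rad and z of probe in the frame of blank above 0.055 m and x of probe in the frame of blank between -0.096 and -0.064 m and y of probe in the frame of blank between 0.034 and 0.066 m), for 0.1 s.
At the end, for the whole second after the job is handed in: the probe stands released, upright (within 0.1 rad) and at rest on the cork stand, its foot's centre within 35 mm of the stand's centre, its underside on the cork (within 5 mm) (horizontal distance between probe and stand below 0.035 m and z of probe in the frame of stand between 0.005 and 0.015 m and angle between probe's own z axis and vertical below 0.1 rad and linear speed of probe below 0.02 m/s); the robot touches nothing.
It fails at once if the probe is pressed on the blank with more than 45 N (contact force between probe and blank above 45 N).
It fails at once if the wooden mallet is moved by more than 30 mm (distance of mallet from where it was at the start of the episode above 0.03 m).
It also fails if it takes over 61 s, if anything falls off the work surface, if the arm or the gripper's body presses on something with over 40 N, if the wrist force passes 120 N, or if a joint passes its speed limit or range.

## Working session

There is one attempt and no reset: what is moved stays moved. The work goes in short steps, Python scripts to look and compute and a tool call to move; the robot and the scene stay as the last step left them, time stands still between calls to the robot, and variables do not carry over. Pictures are saved under pics/ and viewed, about 8 in all and at most 12, crops included, and the job is handed in when it is done.

Besides the shell and the picture viewer there is one more tool, called as name(argument=value, ...) on one line, values as JSON. arm_command: Moves the arm, as the interface text tells. Its arguments: {"type":"object","properties":{"rows":{"type":"array","items":{"type":"array","items":{"type":"number"}}},"force":{"type":"number"}},"required":["rows"]}

```bash
mkdir -p pics
cat > h.py <<'E'
import numpy as np, cv2
from plant import bot
def shot(n):
    c=bot.read_camera(n); np.savez(f'pics/{n}.npz',**c); return c
def cloud(c):
    v,u=np.mgrid[:384,:512]; z=c['range_z']
    p=np.stack([(u-c['cx'])/c['fx']*z,(v-c['cy'])/c['fy']*z,z],-1)
    return p@np.array(c['rotation']).T+c['position']
def save(img,f): cv2.imwrite('pics/'+f,img[...,::-1])
E
python3 - <<'E'
from h import *
o=bot.get_obs(); print(o['time'],o['tool_pos'],o['tcp_rot'])
for n in('top','scene'):
    c=shot(n); save(c['pixels'],n+'1.png'); print(n,c['position'],np.round(c['rotation'],3).tolist(),c['fx'])
E
```

```text
0.0 [0.18030791 0.49281782 0.23818878] [ 0.12299985  0.69641452 -0.12379857  0.69609753]
top [0.39642612 0.17012512 1.11128393] [-0.697, 0.713, -0.057, 0.053] 424.9306418054875
scene [1.1479573  0.08194451 0.65730987] [0.68, 0.628, -0.25, -0.284] 405.39953258212716
```

```bash
sed -i "s/np.array(c\['rotation'\]).T/R.from_quat(c['rotation']).as_matrix().T/; 1a from scipy.spatial.transform import Rotation as R" h.py
python3 - <<'E'
import re
E
```

```text
(no output)
```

View pics/top1.png

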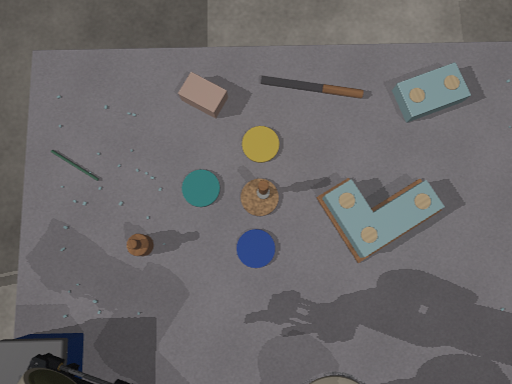

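View pics/scene1.png

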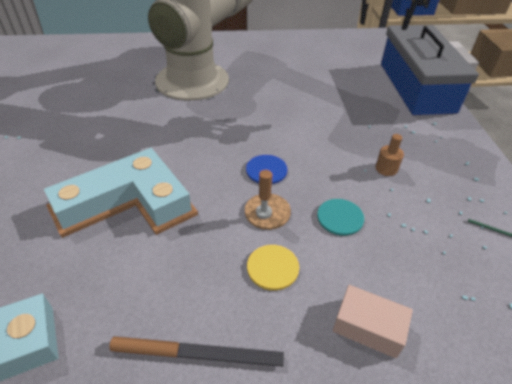

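```bash
cat > m.py <<'E'
from h import *
from sys import argv
c=dict(np.load('pics/top.npz')); P=cloud(c); px=c['pixels']
hsv=cv2.cvtColor(px,cv2.COLOR_RGB2HSV)
D=[]
for u,v in[(424,202),(370,234),(347,200)]:
    m=np.zeros((384,512),bool); m[v-14:v+15,u-14:u+15]=1
    m&=(hsv[...,0]<30)&(hsv[...,1]>40)&(P[...,2]>.05)
    a=P[m]; q=(a[:,:2].min(0)+a[:,:2].max(0))/2; D.append(a.mean(0)); print('disc',m.sum(),a.mean(0).round(4),q.round(4))
D=np.array(D)
L=np.array([[.08,-.05],[-.08,-.05],[-.08,.05]])
A=L-L.mean(0);B=D[:,:2]-D[:,:2].mean(0); h=A@np.diag([1,1]); 
yaw=np.arctan2((A[:,0]*B[:,1]-A[:,1]*B[:,0]).sum(),(A*B).sum())
Rm=np.array([[np.cos(yaw),-np.sin(yaw)],[np.sin(yaw),np.cos(yaw)]])
print('yaw',yaw,'fit',(A@Rm.T+D[:,:2].mean(0)).round(4).tolist())
# probe / cork / mallet from both cameras
for n in('top','scene'):
    c=dict(np.load(f'pics/{n}.npz')); Q=cloud(c).reshape(-1,3)
    print(n)
    for nm,(x,y) in dict(probe=(.40,.16),mallet=(.28,.44)).items():
        w=Q[(abs(Q[:,0]-x)<.08)&(abs(Q[:,1]-y)<.08)]
        for lo,hi in[(.007,.014),(.014,.022),(.03,.045),(.05,.07),(.07,.095),(.095,.108),(.110,.125),(.125,.14)]:
            s=w[(w[:,2]>lo)&(w[:,2]<hi)]
            if len(s)>3: print(nm,lo,hi,len(s),s.mean(0).round(4),s.min(0).round(3)[:2],s.max(0).round(3)[:2])
P2=dict(np.load('pics/scene.npz'))['pixels'][140:240,210:330]
save(cv2.resize(P2,None,fx=5,fy=5,interpolation=cv2.INTER_CUBIC),'crop1.png')
print(P[198,260],P[187,263],P[245,139])
E
python3 m.py
```

```text
disc 202 [ 0.533  -0.2323  0.0693] [ 0.4753 -0.0507]
disc 207 [ 0.4537 -0.094   0.0696] [0.4345 0.024 ]
disc 197 [ 0.5405 -0.045   0.0646] [ 0.5405 -0.0452]
yaw -1.0521611139151712 fit [[0.533, -0.2329], [0.4537, -0.094], [0.5405, -0.0444]]
top
probe 0.007 0.014 1022 [0.4282 0.1846 0.0099] [0.38  0.134] [0.478 0.232]
probe 0.014 0.022 8 [0.4308 0.1723 0.0147] [0.395 0.152] [0.467 0.198]
scene
probe 0.007 0.014 732 [0.4305 0.187  0.0091] [0.384 0.137] [0.48  0.236]
[0.55856637 0.17022142 0.00815085] [0.56747308 0.1625846  0.1246785 ] [0.44000783 0.46412456 0.07972359]
```

View pics/crop1.png

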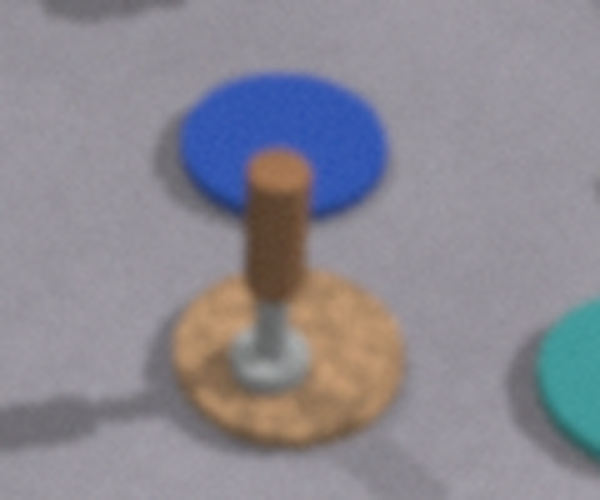

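The top image shows the steel-footed probe on cork (260,190). The mallet is at (139,245), with no steel foot. The L blank's discs are at (424,202), (370,234) and (347,200). Lookalikes: the yellow, teal and blue discs and a second foam block at (433,90). The crop confirms the steel foot and the cork stand. Next I measure these more carefully.

```bash
cat > m2.py <<'E'
from h import *
def plane(c,u,v,z):
    r=R.from_quat(c['rotation']).as_matrix()@np.array([(u-c['cx'])/c['fx'],(v-c['cy'])/c['fy'],1.])
    o=c['position']; return (o+r*(z-o[2])/r[2])[:2]
def discs(c,uvs,ul=14):
    hsv=cv2.cvtColor(c['pixels'],cv2.COLOR_RGB2HSV); D=[]
    for u,v in uvs:
        m=np.zeros((384,512),np.uint8); s=np.s_[v-ul:v+ul+1,u-ul:u+ul+1]
        m[s]=((hsv[...,0]<30)&(hsv[...,1]>40))[s]
        n,l,st,ce=cv2.connectedComponentsWithStats(m); k=l[v,u]
        D.append(plane(c,*ce[k],.065)); print('disc',ce[k].round(1),st[k].tolist(),D[-1].round(4))
    return np.array(D)
L=np.array([[.08,-.05],[-.08,-.05],[-.08,.05]])
def fit(D):
    A=L-L.mean(0);B=D-D.mean(0)
    y=np.arctan2((A[:,0]*B[:,1]-A[:,1]*B[:,0]).sum(),(A*B).sum())
    r=np.array([[np.cos(y),-np.sin(y)],[np.sin(y),np.cos(y)]])
    F=A@r.T+D.mean(0); print('yaw',y.round(4),'fit',F.round(4).tolist(),'res mm',((F-D)*1e3).round(1).tolist())
def run():
    fit(discs(dict(np.load('pics/top.npz')),[(424,202),(370,234),(347,200)]))
    fit(discs(dict(np.load('pics/scene.npz')),[(69,192),(142,163),(163,190)]))
    for n in('top','scene'):
        Q=cloud(dict(np.load(f'pics/{n}.npz'))).reshape(-1,3)
        for nm,(x,y) in dict(probe=(.56,.165),mallet=(.44,.464)).items():
            w=Q[(np.hypot(Q[:,0]-x,Q[:,1]-y)<.06)]
            for lo,hi in[(.007,.014),(.016,.024),(.03,.05),(.055,.075),(.075,.095),(.095,.115),(.115,.135)]:
                s=w[(w[:,2]>lo)&(w[:,2]<hi)]
                if len(s)>3: print(n,nm,lo,hi,len(s),np.median(s,0).round(4),s.min(0).round(3)[:2],s.max(0).round(3)[:2])
if __name__=='__main__': run()
E
python3 m2.py
```

```text
disc [422.3 200.9] [415, 193, 16, 16, 199] [ 0.5341 -0.2336]
disc [368.7 234.3] [361, 227, 16, 16, 206] [ 0.4541 -0.095 ]
disc [346.5 200. ] [339, 193, 16, 15, 197] [ 0.5404 -0.045 ]
yaw -1.0461 fit [[0.5341, -0.2336], [0.454, -0.0951], [0.5405, -0.045]] res mm [[0.0, 0.1], [-0.1, -0.0], [0.1, -0.0]]
disc [ 68.5 191.7] [59, 185, 20, 14, 209] [ 0.5395 -0.2328]
disc [141.8 162.7] [133, 157, 18, 12, 165] [ 0.4597 -0.0946]
disc [162.2 189.3] [153, 183, 19, 14, 202] [ 0.5459 -0.0445]
yaw -1.0461 fit [[0.5396, -0.233], [0.4595, -0.0945], [0.546, -0.0444]] res mm [[0.1, -0.2], [-0.2, 0.1], [0.1, 0.1]]
top probe 0.007 0.014 780 [0.5543 0.1763 0.0096] [0.513 0.123] [0.609 0.22 ]
top probe 0.016 0.024 59 [0.5648 0.1624 0.019 ] [0.513 0.146] [0.581 0.178]
top probe 0.055 0.075 8 [0.5615 0.1613 0.0667] [0.56 0.15] [0.567 0.17 ]
top probe 0.075 0.095 14 [0.5614 0.1638 0.0853] [0.56 0.15] [0.567 0.172]
top probe 0.095 0.115 14 [0.5614 0.1603 0.1063] [0.56 0.15] [0.566 0.172]
top probe 0.115 0.135 92 [0.572  0.1623 0.1241] [0.561 0.151] [0.585 0.174]
top mallet 0.007 0.014 15 [0.4371 0.4511 0.0091]
[... 732 characters left out ...]
robe 0.075 0.095 91 [0.5879 0.1624 0.0849] [0.578 0.151] [0.591 0.176]
scene probe 0.095 0.115 98 [0.5878 0.162  0.1052] [0.577 0.151] [0.592 0.176]
scene probe 0.115 0.135 128 [0.5819 0.1634 0.1236] [0.565 0.152] [0.591 0.176]
scene mallet 0.007 0.014 54 [0.4706 0.4661 0.0106] [0.435 0.449] [0.478 0.499]
scene mallet 0.016 0.024 69 [0.4689 0.4665 0.0194] [0.437 0.449] [0.477 0.501]
scene mallet 0.03 0.05 163 [0.4697 0.4646 0.0404] [0.434 0.45 ] [0.476 0.499]
scene mallet 0.055 0.075 94 [0.457  0.4729 0.0634] [0.427 0.453] [0.472 0.495]
scene mallet 0.075 0.095 77 [0.4567 0.4722 0.0865] [0.443 0.465] [0.461 0.487]
scene mallet 0.095 0.115 61 [0.4498 0.4767 0.0985] [0.436 0.466] [0.458 0.488]
```

arm_command(rows=[[0, 0.94, -0.786, 0, 0], [0, 0.94, -0.786, 0, 0], [0, 0.94, -0.786, 0, 0], [0, 0.94, -0.786, 0, 0], [0, 0.94, -0.786, 0, 0], [0, 0.94, -0.786, 0, 0], [0, 0.94, -0.786, 0, 0], [0, 0.94, -0.786, 0, 0], [0, 0.94, -0.786, 0, 0], [0, 0.94, -0.786, 0, 0], [0, 0.94, -0.786, 0, 0], [0, 0.94, -0.786, 0, 0], [0, 0.94, -0.786, 0, 0], [0, 0.94, -0.786, 0, 0], [0, 0, 0, 0, 0], [0, 0, 0, 0, 0]], force=25)

```text
time: 1.7
tool_pos: [0.5752, 0.1626, 0.238]
tcp_rot: [0.124, 0.697, -0.124, 0.696]
contact_force: [-0.8, 0.6, -1.1]
grip_width: 0.0886
```

Run:
```python
from h import *
o=bot.get_obs(); print(o['time'],o['tool_pos'],o['tcp_rot'],o['contact_force'],o['grip_width'])
c=shot('wrist'); save(c['pixels'],'wrist1.png'); P=cloud(c); Q=P.reshape(-1,3)
w=Q[np.hypot(Q[:,0]-.575,Q[:,1]-.165)<.06]
for lo,hi in[(.007,.014),(.016,.024),(.03,.05),(.055,.075),(.075,.095),(.095,.115),(.115,.135)]:
    s=w[(w[:,2]>lo)&(w[:,2]<hi)]
    if len(s)>3: print(lo,hi,len(s),np.median(s,0).round(4),s.min(0).round(3)[:2],s.max(0).round(3)[:2])
```

```text
1.7 [0.57516992 0.16261704 0.23801737] [ 0.12368556  0.6966869  -0.12377779  0.69570705] [-0.81595345  0.57053159 -1.13075658] 0.08863277800065762
0.007 0.014 4339 [0.556  0.1802 0.0102] [0.516 0.123] [0.615 0.222]
0.016 0.024 314 [0.5681 0.1666 0.0201] [0.559 0.146] [0.587 0.179]
0.055 0.075 53 [0.5645 0.1673 0.0692] [0.563 0.152] [0.577 0.175]
0.075 0.095 98 [0.5648 0.1673 0.0855] [0.563 0.151] [0.578 0.176]
0.095 0.115 124 [0.5645 0.1673 0.1055] [0.563 0.151] [0.578 0.176]
0.115 0.135 713 [0.574  0.1635 0.1249] [0.563 0.15 ] [0.587 0.176]
```

View pics/wrist1.png

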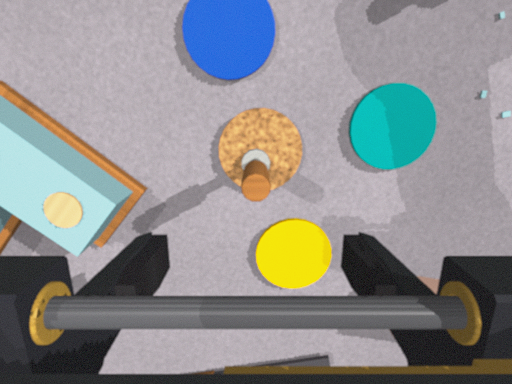

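The wrist view shows the probe at (256,165) on the cork at (260,150), between the jaws' axes. The probe sits towards the yellow side of the cork. Next I measure the cork centre and the short leg's disc at (63,210).

Run:
```python
from h import *; from m2 import plane,discs
for n,(u,v) in dict(wrist=(245,130),top=(255,205),scene=(285,205)).items():
    c=dict(np.load(f'pics/{n}.npz')); hsv=cv2.cvtColor(c['pixels'],cv2.COLOR_RGB2HSV)
    k=60 if n=='wrist' else 40
    m=np.zeros((384,512),np.uint8); s=np.s_[v-k:v+k,u-k:u+k]; m[s]=((hsv[...,0]<22)&(hsv[...,1]>70)&(abs(c['range_z']-c['range_z'][v,u])<2))[s]
    P=cloud(c); m&=(P[...,2]<.016).astype(np.uint8)
    m=cv2.morphologyEx(m,cv2.MORPH_OPEN,np.ones((3,3)))
    n_,l,st,ce=cv2.connectedComponentsWithStats(m); k=1+st[1:,4].argmax()
    a=np.array([plane(c,x,y,.010) for y,x in np.argwhere(l==k)])
    print(n,st[k],a.min(0),a.max(0),cv2.minEnclosingCircle(a.astype(np.float32)))
    if n=='wrist': discs(c,[(63,210)],28)
```

```text
wrist [ 218  108   84   82 4398] [0.51530017 0.12337389] [0.61453182 0.22292282] ((0.5646473169326782, 0.17309243977069855), 0.04999184235930443)
disc [ 62.7 209.5] [44, 192, 39, 36, 1080] [ 0.5426 -0.0438]
top [241 179  38  37 871] [0.51357728 0.12285539] [0.60927957 0.22008249] ((0.562078595161438, 0.172158882021904), 0.04967289790511131)
scene [245 195  45  34 943] [0.52532911 0.12406013] [0.61959411 0.22044355] ((0.5704001188278198, 0.17295214533805847), 0.05068366602063179)
```

arm_command(rows=[[0, 0, 0, -0.87, 0], [0, 0, 0, -0.87, 0], [0, 0, 0, -0.87, 0], [0, 0, 0, -0.87, 0], [0, 0, 0.03, -0.87, 0], [0, 0, 0, -0.87, 0], [0, 0, 0, 0, 0], [0, 0, 0, 0, 0]])

```text
time: 2.55
tool_pos: [0.5751, 0.1645, 0.0831]
tcp_rot: [0.123, 0.696, -0.123, 0.696]
contact_force: [0.6, 0.2, -0.3]
grip_width: 0.088
```

arm_command(rows=[[255, 0, 0, 0, 0], [255, 0, 0, 0, 0], [255, 0, 0, 0, 0], [255, 0, 0, 0, 0], [255, 0, 0, 0, 0], [255, 0, 0, 0, 0], [255, 0, 0, 0, 0], [255, 0, 0, 0, 0]], force=30)

```text
time: 3.35
tool_pos: [0.5752, 0.1638, 0.0821]
tcp_rot: [0.123, 0.696, -0.123, 0.696]
contact_force: [-0.0, -0.6, 0.5]
grip_width: 0.0262
```

arm_command(rows=[[255, 0, 0, 0.5, 0], [255, 0, 0, 0.8, 0], [255, 0, 0, 0.9, 0], [255, 0, 0, 0.9, 0], [255, 0, 0, 0.9, 0], [255, 0, 0, 0, 0], [255, -0.085, -0.5, 0, 0], [255, -0.085, -0.88, 0, 0], [255, -0.085, -0.88, 0, 0], [255, -0.085, -0.88, 0, 0], [255, -0.085, -0.88, 0, 0]])

```text
time: 4.45
tool_pos: [0.5611, 0.0413, 0.1997]
tcp_rot: [0.123, 0.698, -0.124, 0.695]
contact_force: [0.4, -0.0, -2.2]
grip_width: 0.025
```

arm_command(rows=[[255, -0.085, -0.88, 0, 0], [255, -0.085, -0.88, 0, 0], [255, -0.085, -0.88, 0, 0], [255, -0.085, -0.88, 0, 0], [255, -0.085, -0.88, 0, 0], [255, -0.085, -0.88, 0, 0], [255, -0.085, -0.88, 0, 0], [255, -0.085, -0.88, 0, 0], [255, -0.085, -0.88, 0, 0], [255, -0.085, -0.88, 0, 0], [255, 0, -0.4, 0, 0], [255, 0, 0, 0, 0], [255, 0, 0, 0, 0]])

```text
time: 5.75
tool_pos: [0.5367, -0.2321, 0.2013]
tcp_rot: [0.124, 0.697, -0.123, 0.696]
contact_force: [-0.6, 0.5, -2.5]
grip_width: 0.025
```

Run:
```python
from h import *
o=bot.get_obs(); print(o['time'],o['tool_pos'],o['contact_force'],o['grip_width'])
c=shot('scene'); s=shot('wrist'); a=cv2.resize(c['pixels'][110:260,20:220],(600,450))
b=cv2.resize(s['pixels'],(200,150)); a[:150,400:]=b
save(a,'hover1.png')
Q=cloud(c).reshape(-1,3); w=Q[np.hypot(Q[:,0]-o['tool_pos'][0],Q[:,1]-o['tool_pos'][1])<.03]
z0=o['tool_pos'][2]-.0721
for lo,hi in[(-.02,-.003),(-.003,.003),(.003,.012),(.015,.045),(.052,.065)]:
    t=w[(w[:,2]>lo+z0)&(w[:,2]<hi+z0)]
    if len(t)>3: print(lo,hi,len(t),np.median(t,0).round(4),t.min(0).round(3),t.max(0).round(3))
```

```text
5.75 [ 0.5366715  -0.23207324  0.20127162] [-0.56621775  0.51194528 -2.54244432] 0.02501125011301535
-0.003 0.003 24 [ 0.5501 -0.2228  0.1307] [ 0.536 -0.243  0.127] [ 0.556 -0.215  0.132]
0.003 0.012 165 [ 0.5461 -0.2262  0.1384] [ 0.525 -0.248  0.132] [ 0.557 -0.214  0.141]
0.015 0.045 107 [ 0.544  -0.2284  0.1596] [ 0.536 -0.237  0.145] [ 0.548 -0.223  0.174]
0.052 0.065 89 [ 0.5491 -0.2256  0.1873] [ 0.536 -0.242  0.181] [ 0.554 -0.217  0.194]
```

View pics/hover1.png

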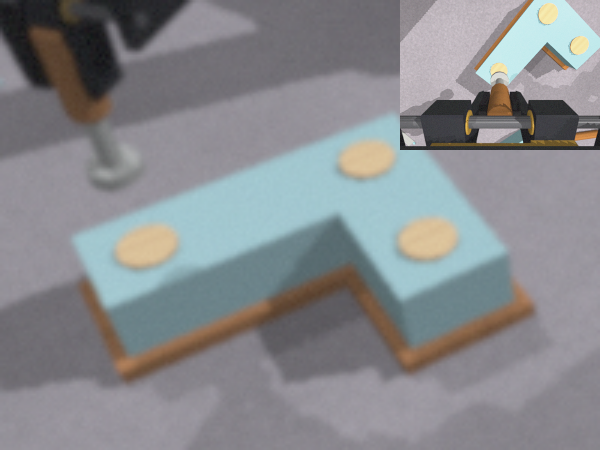

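The probe is held upright about 65 mm above the long-end disc (crop 147,246), and the foot measures within 2 mm of the target. Going down gently.

arm_command(rows=[[255, 0, -0.03, -0.5, 0], [255, 0, 0, -0.5, 0], [255, 0, 0, -0.5, 0], [255, 0, 0, -0.3, 0], [255, 0, 0, -0.1, 0], [255, 0, 0, 0, 0], [255, 0, 0, 0, 0]])

```text
time: 6.55
tool_pos: [0.5373, -0.2337, 0.1458]
tcp_rot: [0.123, 0.696, -0.123, 0.697]
contact_force: [-0.2, -0.3, -3.1]
grip_width: 0.0253
```

arm_command(rows=[[255, 0, 0, -0.07, 0], [255, 0, 0, -0.07, 0], [255, 0, 0, 0, 0]])

```text
time: 6.85
tool_pos: [0.5369, -0.2337, 0.1407]
tcp_rot: [0.123, 0.696, -0.123, 0.696]
contact_force: [-0.7, -0.8, -2.5]
grip_width: 0.0255
```

arm_command(rows=[[255, 0, 0, -0.05, 0], [255, 0, 0, -0.03, 0], [255, 0, 0, 0, 0], [255, 0, 0, 0, 0]])

```text
time: 7.25
tool_pos: [0.537, -0.2337, 0.1385]
tcp_rot: [0.123, 0.696, -0.123, 0.696]
contact_force: [-0.4, -0.8, -1.7]
grip_width: 0.0251
```

arm_command(rows=[[255, 0, 0, -0.03, 0], [255, 0, 0, -0.02, 0], [255, 0, 0, 0, 0], [255, 0, 0, 0, 0]])

```text
time: 7.65
tool_pos: [0.537, -0.2337, 0.1371]
tcp_rot: [0.123, 0.696, -0.123, 0.696]
contact_force: [-0.1, -0.4, -1.9]
grip_width: 0.025
```

arm_command(rows=[[255, 0, 0, -0.03, 0], [255, 0, 0, -0.02, 0], [255, 0, 0, 0, 0], [255, 0, 0, 0, 0]])

```text
time: 8.05
tool_pos: [0.5373, -0.2339, 0.137]
tcp_rot: [0.123, 0.696, -0.124, 0.697]
contact_force: [-3.3, 2.1, 8.3]
grip_width: 0.0249
```

Contact at about 10 N. Now lift, move to the corner and come down.

arm_command(rows=[[255, 0, 0, 0.2, 0], [255, 0, 0, 0.4, 0], [255, 0, 0, 0.4, 0], [255, -0.381, 0.66, 0, 0], [255, -0.381, 0.66, 0, 0], [255, -0.381, 0.66, 0, 0], [255, -0.381, 0.66, 0, 0], [255, -0.381, 0.66, 0, 0], [255, -0.381, 0.66, 0, 0], [255, -0.381, 0.66, 0, 0], [255, 0, 0, 0, 0], [255, 0, 0, -0.4, 0], [255, 0, 0, -0.3, 0], [255, 0, 0, -0.15, 0], [255, 0, 0, 0, 0], [255, 0, 0, 0, 0]])

```text
time: 9.65
tool_pos: [0.4572, -0.0954, 0.1402]
tcp_rot: [0.123, 0.696, -0.123, 0.696]
contact_force: [-0.7, 0.2, -2.7]
grip_width: 0.0252
```

arm_command(rows=[[255, 0, 0, -0.05, 0], [255, 0, 0, -0.03, 0], [255, 0, 0, -0.02, 0], [255, 0, 0, 0, 0], [255, 0, 0, 0, 0]])

```text
time: 10.15
tool_pos: [0.457, -0.0951, 0.1371]
tcp_rot: [0.123, 0.696, -0.123, 0.696]
contact_force: [0.2, 0.6, -2.8]
grip_width: 0.0254
```

arm_command(rows=[[255, 0, 0, -0.03, 0], [255, 0, 0, -0.02, 0], [255, 0, 0, 0, 0], [255, 0, 0, 0, 0]])

```text
time: 10.55
tool_pos: [0.4574, -0.0953, 0.1369]
tcp_rot: [0.123, 0.696, -0.124, 0.697]
contact_force: [-3.9, 1.5, 11.3]
grip_width: 0.0253
```

arm_command(rows=[[255, 0, 0, 0.25, 0], [255, 0, 0, 0.4, 0], [255, 0, 0, 0.4, 0], [255, 0.573, 0.337, 0, 0], [255, 0.573, 0.337, 0, 0], [255, 0.573, 0.337, 0, 0], [255, 0.573, 0.337, 0, 0], [255, 0.573, 0.337, 0, 0], [255, 0, 0, 0, 0], [255, 0, 0, -0.4, 0], [255, 0, 0, -0.3, 0], [255, 0, 0, -0.2, 0], [255, 0, 0, 0, 0], [255, 0, 0, -0.05, 0], [255, 0, 0, -0.03, 0], [255, 0, 0, 0, 0], [255, 0, 0, 0, 0]])

```text
time: 12.25
tool_pos: [0.543, -0.0446, 0.1378]
tcp_rot: [0.123, 0.696, -0.123, 0.696]
contact_force: [0.2, -0.0, -2.8]
grip_width: 0.0252
```

arm_command(rows=[[255, 0, 0, -0.03, 0], [255, 0, 0, -0.02, 0], [255, 0, 0, 0, 0], [255, 0, 0, 0, 0]])

```text
time: 12.65
tool_pos: [0.5432, -0.0447, 0.137]
tcp_rot: [0.123, 0.696, -0.123, 0.697]
contact_force: [-1.3, -0.0, 5.6]
grip_width: 0.0255
```

arm_command(rows=[[255, 0, 0, -0.02, 0], [255, 0, 0, 0, 0], [255, 0, 0, 0, 0]])

```text
time: 12.95
tool_pos: [0.5434, -0.0447, 0.137]
tcp_rot: [0.123, 0.696, -0.123, 0.697]
contact_force: [-3.4, 0.7, 9.5]
grip_width: 0.025
```

Run:
```python
from h import *
c=shot('scene'); save(cv2.resize(c['pixels'][90:240,60:260],(600,450)),'touch3.png')
```

```text
(no output)
```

View pics/touch3.png

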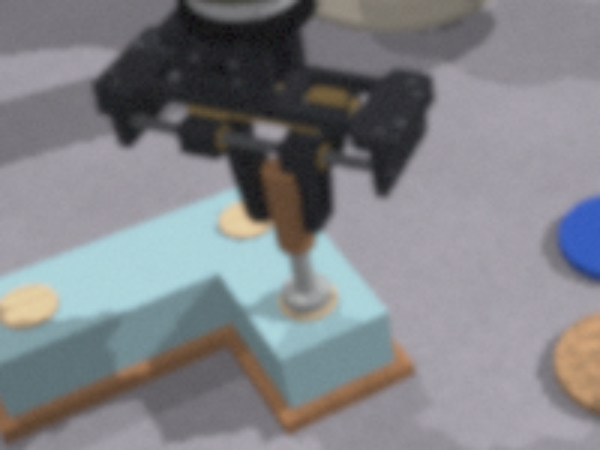

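The foot sits centred on the short-leg disc (crop 307,298) and upright. Back to the cork.

arm_command(rows=[[255, 0, 0, 0.25, 0], [255, 0, 0, 0.5, 0], [255, 0, 0, 0.5, 0], [255, 0.08, 0.722, 0, 0], [255, 0.08, 0.722, 0, 0], [255, 0.08, 0.722, 0, 0], [255, 0.08, 0.722, 0, 0], [255, 0.08, 0.722, 0, 0], [255, 0.08, 0.722, 0, 0], [255, 0.08, 0.722, 0, 0], [255, 0.08, 0.722, 0, 0], [255, 0.08, 0.722, 0, 0], [255, 0.08, 0.722, 0, 0], [255, 0, 0, 0, 0], [255, 0, 0, -0.7, 0], [255, 0, 0, -0.7, 0], [255, 0, 0, -0.7, 0], [255, 0, 0, -0.5, 0], [255, 0, 0, -0.2, 0], [255, 0, 0, 0, 0]])

```text
time: 15.0
tool_pos: [0.5667, 0.1715, 0.0886]
tcp_rot: [0.123, 0.697, -0.124, 0.696]
contact_force: [-0.7, 0.1, -1.5]
grip_width: 0.0253
```

arm_command(rows=[[255, 0, 0, 0, 0]])

```text
time: 15.1
tool_pos: [0.5674, 0.1718, 0.0898]
tcp_rot: [0.124, 0.696, -0.123, 0.697]
contact_force: [0.5, 0.1, -3.7]
grip_width: 0.0252
```

arm_command(rows=[[255, 0, 0, -0.1, 0], [255, 0, 0, -0.07, 0], [255, 0, 0, -0.04, 0], [255, 0, 0, -0.02, 0], [255, 0, 0, 0, 0], [255, 0, 0, 0, 0]])

```text
time: 15.7
tool_pos: [0.567, 0.1721, 0.0822]
tcp_rot: [0.123, 0.696, -0.123, 0.696]
contact_force: [-0.6, 0.5, -1.5]
grip_width: 0.0254
```

arm_command(rows=[[255, 0, 0, -0.02, 0], [255, 0, 0, 0, 0], [255, 0, 0, 0, 0]])

```text
time: 16.0
tool_pos: [0.5671, 0.1721, 0.082]
tcp_rot: [0.123, 0.696, -0.123, 0.696]
contact_force: [-1.3, -0.3, 5.0]
grip_width: 0.0251
```

On the cork with light contact, so release and retreat.

arm_command(rows=[[220, 0, 0, 0.01, 0], [200, 0, 0, 0, 0], [180, 0, 0, 0, 0], [140, 0, 0, 0, 0], [80, 0, 0, 0, 0], [0, 0, 0, 0, 0], [0, 0, 0, 0, 0], [0, 0, 0, 0, 0], [0, 0, 0, 0, 0]])

```text
time: 16.9
tool_pos: [0.5669, 0.1721, 0.0818]
tcp_rot: [0.123, 0.696, -0.123, 0.696]
contact_force: [-0.0, -0.1, 0.2]
grip_width: 0.0718
```

arm_command(rows=[[0, 0, 0, 0.3, 0], [0, 0, 0, 0.6, 0], [0, 0, 0, 0.9, 0], [0, 0, 0, 0.9, 0], [0, 0, 0, 0.9, 0], [0, 0, 0, 0.9, 0], [0, 0, 0, 0.9, 0], [0, 0, 0, 0, 0], [0, 0, 0, 0, 0], [0, 0, 0, 0, 0]])

```text
time: 17.9
tool_pos: [0.5665, 0.172, 0.2427]
tcp_rot: [0.123, 0.697, -0.124, 0.696]
contact_force: [-0.7, -0.8, 0.5]
grip_width: 0.0878
```

Run:
```python
from h import *
o=bot.get_obs(); print(o['time'],o['tool_pos'],o['contact_force'],o['grip_width'])
c=shot('scene'); save(cv2.resize(c['pixels'][90:240,190:430],(720,450)),'end.png'); shot('wrist'); shot('top')
for n in('wrist','scene','top'):
    Q=cloud(dict(np.load(f'pics/{n}.npz'))).reshape(-1,3)
    for nm,r,w in(('probe',.02,Q[np.hypot(Q[:,0]-.567,Q[:,1]-.172)<.035]),('mallet',.02,Q[np.hypot(Q[:,0]-.442,Q[:,1]-.475)<.02])):
        for lo,hi in[(.015,.024),(.095,.108),(.115,.135)]:
            s=w[(w[:,2]>lo)&(w[:,2]<hi)]
            if len(s)>3: print(n,nm,lo,len(s),((s.min(0)+s.max(0))/2).round(3),np.median(s,0).round(4))
```

```text
17.9 [0.56648246 0.17198021 0.24268827] [-0.749707   -0.80781839  0.49948431] 0.08777445371780365
wrist probe 0.015 305 [0.565 0.172 0.019] [0.5598 0.1757 0.0201]
wrist probe 0.095 73 [0.562 0.172 0.102] [0.5566 0.1763 0.102 ]
wrist probe 0.115 695 [0.567 0.172 0.121] [0.5659 0.1721 0.1249]
scene probe 0.015 117 [0.572 0.173 0.019] [0.5753 0.1707 0.0194]
scene probe 0.095 64 [0.577 0.172 0.102] [0.5798 0.1708 0.1019]
scene probe 0.115 127 [0.571 0.173 0.121] [0.5738 0.1722 0.1235]
scene mallet 0.095 66 [0.448 0.477 0.098] [0.4505 0.4763 0.0983]
top probe 0.015 4 [0.569 0.17  0.018] [0.5702 0.1712 0.0182]
top probe 0.095 4 [0.556 0.171 0.102] [0.5562 0.1784 0.1037]
top probe 0.115 79 [0.562 0.17  0.122] [0.5626 0.172  0.1236]
top mallet 0.095 76 [0.443 0.474 0.1  ] [0.4421 0.4748 0.0993]
```

View pics/end.png

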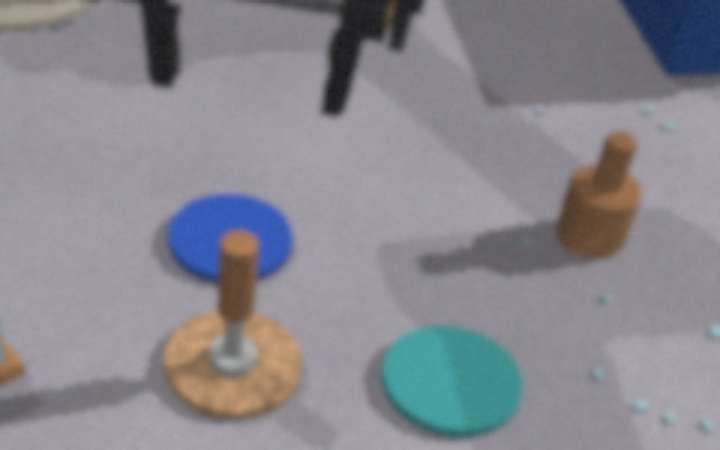

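The probe stands upright and centred on the cork (crop 234,355). The mallet has not moved, and the gripper is clear above. Handing in.

```bash
python3 -c "
from plant import bot
print(bot.hand_in())"
```

```text
the job is handed in; nothing more can be done
None
```

I touched off the three discs in order with the upright probe (long-leg end, corner, short-leg end), stood it back on the cork, let go, and handed in just after 17.9 s. The hand-in gives no verdict.

- **Touches:** each disc showed a clear force step of about 8–14 N above the no-load reading, well under 45 N. The tool was within about 1 mm of my measured centre each time. I viewed the foot resting on the disc only for the third touch; for the first two I relied on the force and tool position.
- **Final position:** the probe stands upright about 2 mm from the cork's measured centre, with its top at about 0.125 m. The gripper is open and more than 100 mm above where it let go. The mallet's measured position has not changed.
- **Disagreement:** the scene and top cameras differed by about 5 mm in x. I used their average for the discs. For the probe and cork I used the wrist camera, which fell between the two.

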